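Clear and close the reagent tray

ROBOT

A 6-joint arm with a two-finger parallel gripper is mounted at the origin on the work surface. World frame = base frame: x ahead of the robot, y to its left, z up, the work surface at z = 0. Lengths are in m, angles in degrees, forces in N, time in s.
With the tool pointing down it reaches from about 0.3 to 0.75 m from the base axis. Payload 8.5 kg.
Tool frame: the origin (TCP) lies midway between the tips of the shut fingers; the grasp point (between the pads) lies 19 mm behind it; z points along the fingers, y is the line along which they close (so a half turn about z gives the same grasp; the last joint's range is limited). The gripper opens to 85 mm and grips with 20 to 120 N. Pads are 22 mm wide; open, the fingers measure 114 mm over their backs; the gripper's body (76 mm by 85 mm) begins 54 mm behind the grasp point. The pads swing forward as they close: fully open they stand 13 mm farther back than shut.
Start: joints at [55.56, 21.807, 74.336, -0, 83.858, -12.336], TCP at [0.207, 0.51, 0.231] pointing down, gripper open.
Joint ranges: [-178.18, 178.18], [-50.72, 133.34], [12.68, 142.11], [-81.47, 261.47], [9.98, 163.14], [-165.26, 165.26]. Speed limits (degrees/s): [136.94, 136.94, 180, 180, 180, 180].

INTERFACE

Orientations are given as a 3x3 rotation matrix whose columns are the frame's x, y, z axes.
In Python, from rig import env gives the robot as it stands. The module is installed in compiled form; this text tells all that it offers.
- The arm moves only by the tool jog_arm, never from a script. Its argument "targets" is a list of rows, each a list of 6 numbers: the shift along the tool's x, y, z in cm, then the turn, a rotation vector about the tool's x, y, z in degrees. A call has 1 to 8 rows; each row is the pose to reach, as a shift and turn from the pose commanded when the call began, along the tool's axes at that moment; what a row does not reach only later rows make up. A row lasts 1/12 s, in which the tool goes at most 41.7 mm and 7.16 degrees, less where a joint would pass 70% of its speed; a pose out of reach is approached as far as the arm can. A call with a gripper value outside its range is refused whole. "hand" is the opening, from 0 (shut) to 1 (fully open), set as the call begins (left out, the last holds). The fingers move at their own pace and stop on an object; "newtons" is the grip in N (left out, the last holds). Time passes only in rows, so rows that repeat a pose let the fingers close. It gives the time, the measured TCP pose, the force, the opening and the grip force at its end, in the units of the state.
- env.observe(): the state, without advancing time (a new reading comes with each control period).
- env.get_image(name): name is "side" or "top" or "wrist"; returns a dict with "frame" (384x512x3 uint8, red, green, blue), "depth" (384x512 float32, m along the optical axis (not along the pixel's ray), 0 where there is no reading), "fovy" (degrees; the focal length in pixels is half the picture's height over the tangent of half this angle, whatever the lens; pixels are square), "cx", "cy" (the principal point, pixels), "cam_to_world" (4x4, takes a point from camera to world coordinates). Camera axes: x right, y down, z forward; pixel columns grow to the right and rows downward; lengths in m; the calibration is good to about 2 mm. A picture is of the moment at which its call begins.
- env.close_job(): hands the job in; it is judged then, once.
Trained networks look in the newest picture that a camera, given by its name, has taken for a name from the list of things; names that differ only in an ending like _2 or _b are one class to them, and where a whole thing is asked for, a point or a joint stands for the part that bears it (a point fixed in the world has none). Each returns a list of dicts, best first, with "score" (0 to 1); they miss things now and then, are a little off and sometimes report something else, mostly with a low value. They report only what shows in the picture. A call takes as long as a camera call. They do not tell look-alikes from the thing itself.
- env.regions_of(camera, target): "pixels" (384x512 bool, what is visible of it) and "point" ([row, column] in pixels, amid what is visible of it).
The state is a dict: "time_s": time; "q": joint angles; "qvel": joint speeds; "joint_efforts": joint torques, N m; "position": TCP position; "tool_rot": TCP orientation; "ft_force": force on the tool from outside, world axes, zero at the start; "wrist_torque": the same for the moment, N m; "grip_width": finger opening in m; "gripper_force": force on a finger pad.
Only numpy, scipy, OpenCV 4.12 (cv2) and the standard library are available. Lean on these libraries where they do the work, as an engineer would, in place of code of your own. Each camera call takes 0.05 s, during which the arm holds its last target. There are 200 camera calls.

TASK

The sliding cover of the reagent tray cannot be closed: a test cassette has been left lying across the tray's rim and a tall dropper bottle stands in its well. First lay that cassette flat on the reading plate, side by side with and roughly parallel to the two already there, and stand that bottle upright in the open carrier with the other bottles, keeping bottles upright all the way; only then slide the cover fully shut. Leave the low jar in the well and everything else on the bench where it is.

Things in the scene. Friction and masses are not known exactly. Their poses are not given: they have to be found in the camera images.
- tray: White fixed reagent tray. Origin: underside (bench), below the centre of the open well; y lengthwise = slide direction, x across. Outside x -46..46, y -100..200 mm. Well inside x -36..36, y -90..90, floor 5 mm and rim 45 mm above bench; beyond y 90 a closed deck. Bottle, jar and stray cassette lie in any order at y about -68, -13, 40, within 10 mm of the middle line
- cover (a joint): Slide of the grey cover, m: 0 shut against its stop, 0.195 fully open (parked towards the tray's +y); starts 0.178-0.195. Shut it by moving it to the tray's -y; about 2 N friction, stays where left. Plate 100 wide, 200 long, 6 thick, 45.5 to 51.5 mm above bench; leading edge at tray y = -100 mm + joint value. It passes just over the rim: whatever stands higher blocks it
- cover_grip (a point): Centre of the top of the cover's grip rib (moves with the cover): a bar 50 mm long across the tray (tray x), 10 mm thick (tray y), 22 mm tall, standing on the cover from 51.5 to 73.5 mm above the bench, 20 mm behind the cover's leading edge. Axes as the tray's
- stray: White flat plastic test cassette 110 x 24 x 8 mm (25 g), the one to be cleared, lying across the two side rims of the tray's well (underside 45 mm above the bench) with its length within 0.1 rad of tray x. Origin: centre of its underside; x along its length, y across, z up
- bottle: The bottle to be cleared, standing in the well of the tray: dropper bottle 78 mm tall: round white body 26 mm in diameter up to 44 mm, shoulder, then a grey cylindrical screw cap 20 mm in diameter from 52 to 78 mm above its base; 40 g. Origin: centre of its base, z up
- jar: Low round white jar, 34 mm in diameter, 30 mm tall, standing in the well of the tray, its top 35 mm above the bench (below the rim); stays there. Origin: centre of its base
- carrier: Open grey box fixed to the bench, outside 130 (x) x 180 (y) x 30 mm high, walls and floor 5 mm thick, holding two bottles. Origin: centre of its underside on the bench; inner floor 5 mm above the bench, inside x -60 to 60, y -85 to 85
- bottle_a: Bystander in the carrier: dropper bottle 78 mm tall: round white body 26 mm in diameter up to 44 mm, shoulder, then a grey cylindrical screw cap 20 mm in diameter from 52 to 78 mm above its base; 40 g. Origin: centre of its base, z up
- bottle_b: Bystander in the carrier: dropper bottle 78 mm tall: round white body 26 mm in diameter up to 44 mm, shoulder, then a grey cylindrical screw cap 20 mm in diameter from 52 to 78 mm above its base; 40 g. Origin: centre of its base, z up
- plate: White reading plate fixed to the bench: flat slab 150 (x -75 to 75) x 220 (y -110 to 110) mm, top 12 mm above the bench, with two cassettes lying on it, their length along the plate's x. Along its -x edge (x -125 to -75) runs a 20 mm high display strip. Origin: centre of the flat slab's underside, on the bench
- cassette_a: White flat plastic test cassette 110 x 24 x 8 mm (25 g), bystander lying on the reading plate. Origin: centre of its underside; x along its length
- cassette_b: White flat plastic test cassette 110 x 24 x 8 mm (25 g), bystander lying on the reading plate. Origin: centre of its underside; x along its length
- marker: Bystander: felt marker about 133 mm long (along its x), 13 mm thick, lying on the bench between robot and tray. Origin: underside, near its middle
- timer: Bystander: white bench timer 50 x 62 x 18 mm lying on the bench between robot and tray. Origin: centre of its underside
Things that resemble listed ones, but are neither listed nor needed, are in the scene too. Leave any pink look-alike of the bottle alone. What is shaped like the jar but red is not meant.

How it is judged:
By the outcome, as a careful person would: the job done as asked, in the order asked, and still so for the second after the job is handed in, with the robot touching nothing.
It also fails if it takes over 70 s, if anything falls off the work surface, if the arm or the gripper's body presses on something with over 40 N, if the wrist force passes 120 N, or if a joint passes its speed limit or range.

## Working session

There is one attempt and no reset: what is moved stays moved. The work goes in short steps, Python scripts to look and compute and a tool call to move; the robot and the scene stay as the last step left them, time stands still between calls to the robot, and variables do not carry over. Pictures are saved under pics/ and viewed, at most 10 in all, crops included, and the job is handed in when it is done.

Besides the shell and the picture viewer there is one more tool, called after ">>>" in YAML: its name, and indented under it one key for each argument. jog_arm: Moves the arm, as the interface text tells. Its arguments: {"type":"object","properties":{"targets":{"type":"array","items":{"type":"array","items":{"type":"number"}}},"hand":{"type":"number"},"newtons":{"type":"number"}},"required":["targets"]}

```bash
mkdir -p pics
cat > h.py <<'E'
import numpy as np,cv2
from rig import env
def cloud(im):
    d=im["depth"];h,w=d.shape;f=h/2/np.tan(np.radians(im["fovy"])/2)
    v,u=np.mgrid[:h,:w];P=np.stack([(u-im["cx"])*d/f,(v-im["cy"])*d/f,d],-1)
    T=np.array(im["cam_to_world"]);W=P@T[:3,:3].T+T[:3,3];W[d==0]=np.nan;return W
def save(im,n): cv2.imwrite(f"pics/{n}.png",cv2.cvtColor(im["frame"],cv2.COLOR_RGB2BGR))
E
python3 - <<'E'
from h import *
a=env.get_image("top");b=env.get_image("side")
cv2.imwrite("pics/a.png",cv2.cvtColor(cv2.resize(a["frame"],(800,600),interpolation=cv2.INTER_CUBIC),cv2.COLOR_RGB2BGR));save(b,"b")
W=cloud(a);np.save("Wtop.npy",W)
print(env.observe()["tool_rot"])
for t in "tray cover cover_grip stray bottle jar carrier plate marker timer".split():
    for r in env.regions_of("top",t)[:4]:
        m=r["pixels"];p=W[m];p=p[~np.isnan(p[:,0])]
        if len(p)<5: continue
        rect=cv2.minAreaRect((p[:,:2]*1000).astype(np.float32))
        print(t,round(r["score"],2),np.round(r["point"]),m.sum(),"med",np.round(np.median(p,0),3),"ztop",round(np.percentile(p[:,2],95),3),"rect",[np.round(x,0) for x in rect])
E
```

```text
[[-9.26494607e-01  3.76307285e-01 -7.55090951e-04]
 [ 3.76307928e-01  9.26494025e-01 -1.07955982e-03]
 [ 2.93341030e-04 -1.28435306e-03 -9.99999132e-01]]
tray 0.76 [176. 256.] 4436 med [0.603 0.021 0.049] ztop 0.055 rect [array([615.,   3.]), array([125., 407.]), np.float64(7.0)]
cover 0.73 [170. 316.] 145 med [ 0.629 -0.153  0.034] ztop 0.039 rect [array([ 636., -157.]), array([42., 39.]), np.float64(9.0)]
cover 0.55 [179. 230.] 2345 med [0.596 0.097 0.052] ztop 0.056 rect [array([607., 102.]), array([120., 207.]), np.float64(7.0)]
cover_grip 0.84 [177. 231.] 2358 med [0.595 0.097 0.052] ztop 0.056 rect [array([607.,  96.]), array([118., 202.]), np.float64(7.0)]
bottle 0.63 [169. 294.] 102 med [ 0.617 -0.099  0.054] ztop 0.085 rect [array([628., -97.]), array([37., 22.]), np.float64(23.0)]
bottle 0.63 [242. 371.] 135 med [ 0.403 -0.296  0.053] ztop 0.085 rect [array([ 406., -308.]), array([27., 39.]), np.float64(6.0)]
bottle 0.61 [231. 335.] 98 med [ 0.424 -0.19   0.059] ztop 0.084 rect [array([ 425., -193.]), array([26., 20.]), np.float64(24.0)]
jar 0.43 [165. 316.] 79 med [ 0.632 -0.154  0.036] ztop 0.039 rect [array([ 631., -154.]), array([26., 31.]), np.float64(45.0)]
carrier 0.93 [248. 342.] 2760 med [ 0.403 -0.243  0.006] ztop 0.03 rect [array([ 408., -246.]), array([138., 194.]), np.float64(5.0)]
plate 0.63 [259. 164.] 4498 med [0.364 0.285 0.013] ztop 0.022 rect [array([373., 289.]), array([225., 206.]), np.float64(81.0)]
marker 0.75 [172. 280.] 293 med [ 0.619 -0.048  0.054] ztop 0.057 rect [array([621., -51.]), array([110.,  29.]), np.float64(4.0)]
timer 0.87 [221. 251.] 398 med [0.473 0.037 0.018] ztop 0.022 rect [array([475.,  37.]), array([66., 57.]), np.float64(77.0)]
```

View pics/a.png

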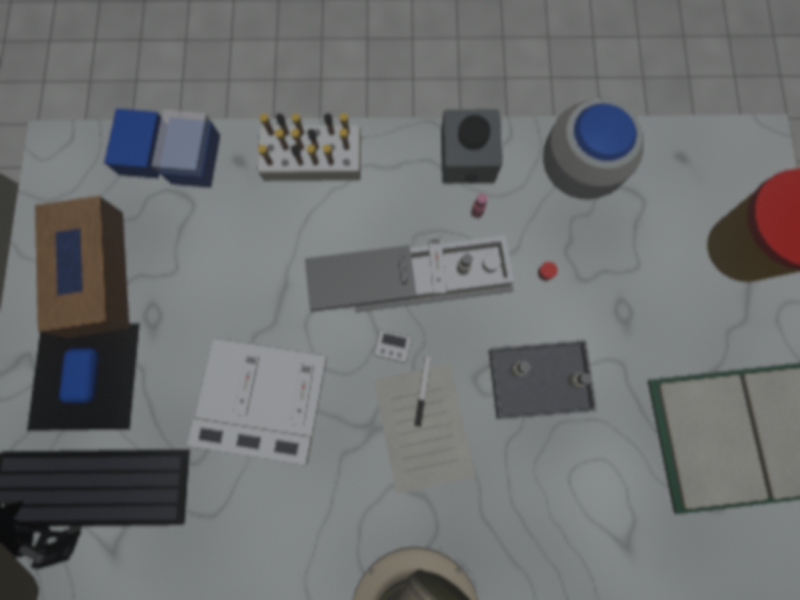

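View pics/b.png

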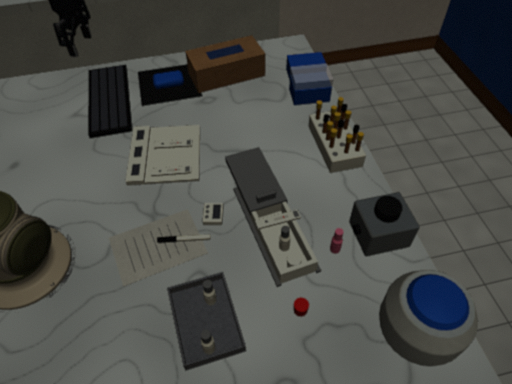

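The top view shows the tray with the cover open to the left, then the stray (436,265), the bottle (465,263) and the jar (490,263). The plate is at (258,400), with cassettes at (246,387) and (301,395) and a gap between them. The carrier is at (541,380), with bottles at (520,368) and (580,380). The side view agrees.

```bash
cat >> h.py <<'E'
def rows(tp,yaw_y=None):
    """jog needed from the current pose to TCP tp, with closing line at world angle yaw_y (deg), tool down"""
    from scipy.spatial.transform import Rotation as R
    s=env.observe();A=np.array(s["tool_rot"]);p=np.array(s["position"])
    out=np.round(A.T@(np.array(tp)-p)*100,2)
    if yaw_y is None: return out
    best=[]
    for k in (0,180):
        a=np.radians(yaw_y+k);y=np.array([np.cos(a),np.sin(a),0]);z=np.array([0,0,-1.]);B=np.stack([np.cross(y,z),y,z],1)
        best.append(np.round(np.degrees(R.from_matrix(A.T@B).as_rotvec()),2))
    return out,best
E
python3 - <<'E'
from h import *
im=env.get_image("wrist");s=env.observe()
T=np.array(im["cam_to_world"]);A=np.array(s["tool_rot"])
print(im["fovy"],"cam in tool",A.T@(T[:3,3]-s["position"]),"\n",A.T@T[:3,:3],s["position"])
print(rows([.40,.27,.30],96.5),rows([.60,-.03,.30],96.5))
E
```

```text
69.81019792509616 cam in tool [ 7.03741658e-02  7.64768874e-05 -1.42232073e-01] 
 [[ 1.96904246e-04 -9.59993391e-01 -2.80022590e-01]
 [ 9.99999945e-01  2.63642125e-04 -2.00664035e-04]
 [ 2.66461898e-04 -2.80022535e-01  9.59993390e-01]] [0.20694664 0.50955599 0.23131867]
(array([-26.9 , -14.93,  -6.87]), [array([  0. ,  -0. , -28.6]), array([ -0. ,  -0. , 151.4])]) (array([-56.72, -35.2 ,  -6.87]), [array([  0. ,  -0. , -28.6]), array([ -0. ,  -0. , 151.4])])
```

>>> jog_arm:
  targets:
    - [-26.9,-14.9,-6.9,0,0,-28.6]
    - [-26.9,-14.9,-6.9,0,0,-28.6]
    - [-26.9,-14.9,-6.9,0,0,-28.6]
    - [-26.9,-14.9,-6.9,0,0,-28.6]
    - [-26.9,-14.9,-6.9,0,0,-28.6]
    - [-26.9,-14.9,-6.9,0,0,-28.6]
    - [-26.9,-14.9,-6.9,0,0,-28.6]
    - [-26.9,-14.9,-6.9,0,0,-28.6]
  hand: 0.6

```text
time_s: 1.32
position: [0.401, 0.2685, 0.301]
tool_rot: [[-0.994, -0.113, 0.001], [-0.113, 0.994, 0.0], [-0.001, 0.0, -1.0]]
ft_force: [1.0, 1.3, -0.4]
grip_width: 0.0512
gripper_force: 0.0
```

>>> jog_arm:
  targets:
    - [0,0,0,0,0,0]
    - [0,0,0,0,0,0]
    - [0,0,0,0,0,0]

```text
time_s: 1.57
position: [0.3998, 0.2704, 0.3002]
tool_rot: [[-0.994, -0.113, -0.001], [-0.113, 0.994, 0.0], [0.0, 0.0, -1.0]]
ft_force: [-0.3, 0.5, 0.0]
grip_width: 0.0509
gripper_force: 0.0
```

```bash
cat >> h.py <<'E'
def look(names,n):
    im=env.get_image("wrist");save(im,n);W=cloud(im);np.savez(f"{n}.npz",W=W,f=im["frame"])
    for t in names.split():
        for r in env.regions_of("wrist",t)[:4]:
            m=r["pixels"];p=W[m];p=p[~np.isnan(p[:,0])]
            if len(p)<5: continue
            z=np.percentile(p[:,2],90);q=p[abs(p[:,2]-z)<.004]
            c,sz,a=cv2.minAreaRect((q[:,:2]*1000).astype(np.float32))
            print(t,round(r["score"],2),np.round(r["point"]),m.sum(),"med",np.round(np.median(p,0),4),"z90",round(z,4),"toprect",np.round(c,1),np.round(sz,1),round(a,1))
E
python3 - <<'E'
from h import *
look("plate cassette_a","w1")
s=env.observe();print(s["position"],s["q"],s["time_s"])
print(rows([.60,-.03,.30],96.5))
E
```

```text
plate 0.77 [126. 269.] 16474 med [0.3542 0.2843 0.0122] z90 0.0203 toprect [361.9 288.6] [219.7 177.7] 80.8
plate 0.32 [252.   5.] 259 med [ 0.6231 -0.1417  0.0182] z90 0.0318 toprect [ 628.9 -140.7] [24.  6.] 0.6
plate 0.16 [269.  49.] 1031 med [ 0.6148 -0.0457  0.0526] z90 0.0536 toprect [618.3 -48.4] [108.9  24.8] 3.8
cassette_a 0.93 [155. 282.] 1022 med [0.3983 0.3083 0.0197] z90 0.0209 toprect [400.9 308.6] [ 24. 108.] 80.2
cassette_a 0.57 [136. 216.] 1123 med [0.3783 0.2048 0.0197] z90 0.0208 toprect [381.2 204.3] [ 24.2 106.8] 82.0
[0.3992705  0.27119562 0.30010373] [ 2.00915604e+01  1.24454747e+01  7.65729357e+01  7.57167047e-03
  9.10103705e+01 -7.65174147e+01] 1.7167
(array([-16.47, -32.23,   0.  ]), [array([ 0.  , -0.03,  0.11]), array([ 5.0000e-02,  0.0000e+00, -1.7989e+02])])
```

View pics/w1.png

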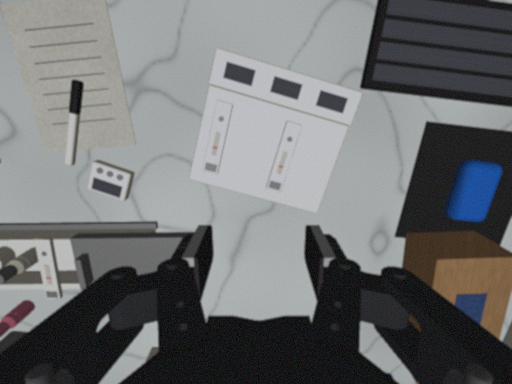

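The wrist view shows the plate with cassettes at (218,137) and (284,156) and a clear middle gap. Their measured sizes (24 x 108) and top height of 20 mm check out.

>>> jog_arm:
  targets:
    - [-16.5,-32.2,0,0,0,0]
    - [-16.5,-32.2,0,0,0,0]
    - [-16.5,-32.2,0,0,0,0]
    - [-16.5,-32.2,0,0,0,0]
    - [-16.5,-32.2,0,0,0,0]
    - [-16.5,-32.2,0,0,0,0]
    - [-16.5,-32.2,0,0,0,0]
    - [-16.5,-32.2,0,0,0,0]

```text
time_s: 2.38
position: [0.5854, -0.0078, 0.3002]
tool_rot: [[-0.993, -0.115, -0.0], [-0.115, 0.993, 0.0], [0.0, 0.0, -1.0]]
ft_force: [0.9, 0.4, -0.3]
grip_width: 0.0509
gripper_force: 0.0
```

>>> jog_arm:
  targets:
    - [-16.5,-32.2,0,0,0,0]
    - [0,0,0,0,0,0]
    - [0,0,0,0,0,0]
    - [0,0,0,0,0,0]

```text
time_s: 2.72
position: [0.5844, -0.0057, 0.2999]
tool_rot: [[-0.993, -0.115, -0.001], [-0.115, 0.993, 0.0], [0.001, 0.001, -1.0]]
ft_force: [0.5, 0.1, -0.2]
grip_width: 0.0508
gripper_force: 0.0
```

Run:
```python
from h import *
look("stray bottle jar cover cover_grip tray carrier","w2")
s=env.observe();print(s["position"],s["q"],s["time_s"])
```

```text
stray 0.69 [180. 228.] 1236 med [ 0.6175 -0.0489  0.0527] z90 0.0537 toprect [619.5 -49.1] [109.9  24.1] 3.7
stray 0.22 [171. 157.] 495 med [ 0.6266 -0.153   0.0343] z90 0.0355 toprect [ 628.9 -155.2] [32.4 31.8] 3.5
bottle 0.72 [241. 170.] 505 med [ 0.7332 -0.131   0.0479] z90 0.0778 toprect [ 739.9 -134.8] [17.9 17.6] 51.1
bottle 0.7 [176. 190.] 443 med [ 0.6164 -0.0978  0.0621] z90 0.0831 toprect [ 622.  -101.7] [17.8 19.8] 50.3
bottle 0.68 [ 20. 126.] 888 med [ 0.4276 -0.1897  0.0543] z90 0.083 toprect [ 425.7 -196.5] [16.1 19.9] 6.3
bottle 0.64 [ 2. 58.] 170 med [ 0.4132 -0.2961  0.0182] z90 0.0326 toprect [ 414.8 -299.2] [ 1.9 12.3] 17.8
jar 0.97 [156.  95.] 587 med [ 0.6117 -0.2599  0.0291] z90 0.0305 toprect [ 613.2 -264.6] [33.6 32.3] 73.8
jar 0.92 [172. 160.] 471 med [ 0.6269 -0.1529  0.0343] z90 0.0355 toprect [ 629.  -155.2] [32.4 31.6] 1.5
jar 0.27 [ 80. 296.] 1611 med [0.4705 0.0351 0.0179] z90 0.0191 toprect [470.7  35.7] [61.6 49.9] 76.2
cover 0.92 [171. 327.] 9389 med [0.5925 0.0956 0.0512] z90 0.0523 toprect [596.5  96.2] [100.5 200.8] 7.3
cover 0.35 [175. 227.] 1207 med [ 0.6158 -0.0488  0.0527] z90 0.0537 toprect [619.1 -49.1] [109.2  24.1] 3.7
cover 0.24 [ 34. 426.] 1414 med [0.392  0.2007 0.0196] z90 0.0209 toprect [392.4 202.3] [25.1 90.2] 81.9
cover_grip 0.93 [173. 328.] 9399 med [0.5924 0.0952 0.0512] z90 0.0523 toprect [596.5  96.2] [100.5 200.8] 7.3
carrier 0.92 [33. 98.] 7112 med [ 0.4385 -0.2515  0.0052] z90 0.0288 toprect [ 436.  -238.2] [ 69.6 180.7] 4.6
[ 0.58473458 -0.00719299  0.30048614] [-1.22956005e+01  2.33656498e+01  6.05388580e+01 -1.26108799e-03
  9.60760703e+01 -1.08800438e+02] 3.1167
```

View pics/w2.png

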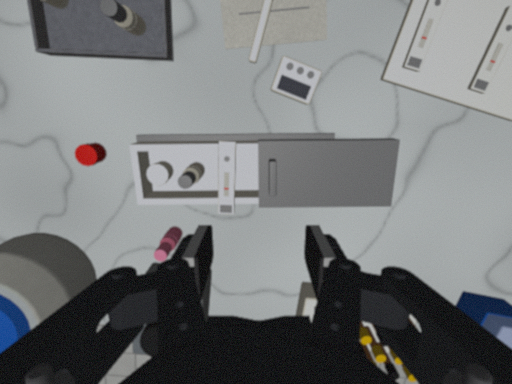

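The wrist view shows the stray (228,180), bottle (190,176) and jar (160,172) in the well. The cover rib is at (272,177), the red jar at (90,154) and the pink bottle at (168,243). Sizes and heights match what was given.

Run:
```python
from h import *
print(rows([.6195,-.0491,.11],93.7))
```

```text
(array([-2.97, -4.56, 19.05]), [array([-0.01,  0.02,  2.8 ]), array([-3.000e-02, -1.000e-02, -1.772e+02])])
```

>>> jog_arm:
  targets:
    - [-3,-4.6,10,0,0,2.8]
    - [-3,-4.6,10,0,0,2.8]
    - [-3,-4.6,13,0,0,2.8]
    - [-3,-4.6,16,0,0,2.8]
    - [-3,-4.6,19,0,0,2.8]
    - [-3,-4.6,19,0,0,2.8]
    - [-3,-4.6,19,0,0,2.8]
    - [-3,-4.6,19,0,0,2.8]
  hand: 0.47

```text
time_s: 3.78
position: [0.6209, -0.0497, 0.113]
tool_rot: [[-0.998, -0.065, 0.004], [-0.065, 0.998, -0.001], [-0.004, -0.001, -1.0]]
ft_force: [0.3, -0.1, 0.8]
grip_width: 0.04
gripper_force: 0.0
```

Run:
```python
from h import *
look("stray bottle","w3")
s=env.observe();print(s["position"],s["grip_width"])
print(rows([.6195,-.0491,.044],93.7))
```

```text
stray 0.76 [191. 261.] 4150 med [ 0.6125 -0.0495  0.0527] z90 0.0536 toprect [619.2 -49.2] [109.7  24. ] 3.7
bottle 0.9 [341. 153.] 340 med [ 0.7392 -0.1284  0.0772] z90 0.0781 toprect [ 742.2 -131.2] [11.  20.2] 58.9
bottle 0.56 [197. 190.] 1762 med [ 0.6161 -0.0986  0.0648] z90 0.083 toprect [ 621.7 -101.9] [19.2 19.6] 66.8
[ 0.62072041 -0.04966597  0.11302832] 0.0405939301329578
(array([0.15, 0.07, 6.9 ]), [array([-0.09,  0.25,  0.01]), array([-3.9000e-01, -1.4000e-01, -1.7999e+02])])
```

View pics/w3.png

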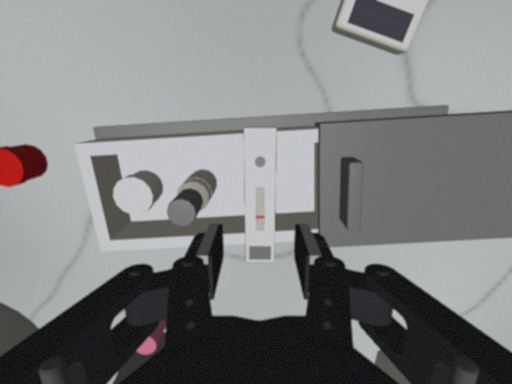

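The stray (260,195) sits centred between the fingertips (210 and 308), clear of the bottle and cover.

>>> jog_arm:
  targets:
    - [0.1,0.1,2.5,0,0,0]
    - [0.1,0.1,5,0,0,0]
    - [0.1,0.1,6.6,0,0,0]
    - [0.1,0.1,6.8,0,0,0]
    - [0.1,0.1,6.8,0,0,0]
    - [0.1,0.1,6.8,0,0,0]
    - [0.1,0.1,6.8,0,0,0]

```text
time_s: 4.52
position: [0.6196, -0.0488, 0.0442]
tool_rot: [[-0.998, -0.065, 0.003], [-0.065, 0.998, -0.001], [-0.003, -0.001, -1.0]]
ft_force: [-0.6, -0.3, 0.9]
grip_width: 0.0399
gripper_force: 0.0
```

>>> jog_arm:
  targets:
    - [0,0,0,0,0,0]
    - [0,0,0,0,0,0]
    - [0,0,0,0,0,0]
    - [0,0,0,0,0,0]
  hand: 0.1
  newtons: 25

```text
time_s: 4.85
position: [0.6192, -0.0488, 0.0437]
tool_rot: [[-0.998, -0.065, 0.002], [-0.065, 0.998, -0.001], [-0.002, -0.001, -1.0]]
ft_force: [-0.8, 0.5, 6.1]
grip_width: 0.0239
gripper_force: 24.9
```

>>> jog_arm:
  targets:
    - [0,0,-2,0,0,0]
    - [0,0,-5,0,0,0]
    - [0,0,-8,0,0,0]
    - [0,0,-10,0,0,0]
    - [0,0,-10,0,0,0]
    - [0,0,-10,0,0,0]

```text
time_s: 5.35
position: [0.6189, -0.0487, 0.1434]
tool_rot: [[-0.998, -0.064, 0.002], [-0.064, 0.998, -0.001], [-0.002, -0.001, -1.0]]
ft_force: [-0.5, -0.3, -1.0]
grip_width: 0.0232
gripper_force: 24.9
```

Run:
```python
from h import *
s=env.observe();print(s["position"],s["grip_width"],s["gripper_force"])
print(rows([.391,.2565,.09],81))
```

```text
[ 0.61893067 -0.04871006  0.1433594 ] 0.023171496848026503 24.859750270843506
(array([20.79, 31.93,  5.27]), [array([-0.03,  0.13, 12.7 ]), array([-1.900e-01, -4.000e-02, -1.673e+02])])
```

>>> jog_arm:
  targets:
    - [1.5,2.3,0,0,0.1,1]
    - [4.2,6.4,0,0,0.1,3]
    - [6.9,10.6,0,0,0.1,5]
    - [9.6,14.7,0,0,0.1,7]
    - [12.2,18.7,0,0,0.1,9]
    - [14.8,22.7,0,0,0.1,11]
    - [17.4,26.7,0,0,0.1,12.7]
    - [19.4,29.8,0,0,0.1,12.7]

```text
time_s: 6.02
position: [0.4255, 0.208, 0.1412]
tool_rot: [[-0.987, 0.159, -0.004], [0.159, 0.987, -0.0], [0.004, -0.001, -1.0]]
ft_force: [0.0, 0.8, 0.4]
grip_width: 0.0233
gripper_force: 24.9
```

Run:
```python
from h import *
print(rows([.391,.2565,.06],81))
```

```text
(array([4.14, 4.25, 8.14]), [array([-0.06, -0.22, -0.12]), array([-3.5000e-01,  9.0000e-02,  1.7988e+02])])
```

>>> jog_arm:
  targets:
    - [1.8,1.75,2,0,0,0]
    - [1.8,1.75,5,0,0,0]
    - [1.8,1.75,8,0,0,0]
    - [1.8,1.75,8,0,0,0]
    - [1.8,1.75,8,0,0,0]
    - [1.8,1.75,8,0,0,0]

```text
time_s: 6.52
position: [0.413, 0.227, 0.0631]
tool_rot: [[-0.988, 0.157, -0.001], [0.157, 0.988, 0.0], [0.001, -0.0, -1.0]]
ft_force: [0.4, 0.6, 0.3]
grip_width: 0.0233
gripper_force: 24.9
```

Run:
```python
from h import *
look("cassette_a stray","w4")
print(rows([.391,.2565,.0115],81))
```

```text
cassette_a 0.64 [164. 371.] 5942 med [0.3936 0.308  0.0196] z90 0.0205 toprect [400.3 308.6] [ 24.8 109.1] 80.5
cassette_a 0.56 [156. 218.] 4568 med [0.3689 0.2051 0.0197] z90 0.0205 toprect [378.4 204.4] [ 24.  101.9] 81.7
stray 0.79 [224. 260.] 8042 med [0.4019 0.2283 0.0721] z90 0.0729 toprect [410.3 227.3] [ 24.1 104. ] 81.0
(array([2.66, 2.56, 5.21]), [array([ 0.04,  0.03, -0.03]), array([ 5.0000e-02, -7.0000e-02,  1.7997e+02])])
```

View pics/w4.png

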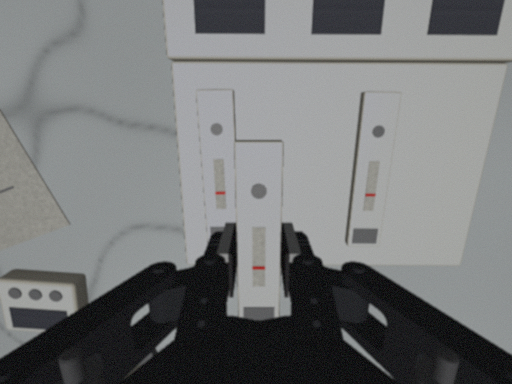

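The held cassette (260,230) is parallel to the two on the plate (217,165 and 373,170). It still has to move 2.6 cm in x and y before lowering.

>>> jog_arm:
  targets:
    - [1.3,1.3,0,0,0,0]
    - [2.65,2.55,0,0,0,0]
    - [2.65,2.55,1.5,0,0,0]
    - [2.65,2.55,3,0,0,0]
    - [2.65,2.55,4,0,0,0]
    - [2.65,2.55,4.5,0,0,0]
    - [2.65,2.55,4.5,0,0,0]
    - [2.65,2.55,4.5,0,0,0]

```text
time_s: 7.33
position: [0.3906, 0.2564, 0.018]
tool_rot: [[-0.988, 0.157, -0.001], [0.157, 0.988, 0.0], [0.001, 0.0, -1.0]]
ft_force: [-0.7, 0.7, -0.2]
grip_width: 0.0233
gripper_force: 24.9
```

Run:
```python
from h import *
look("stray","w5")
print(rows([.391,.2565,.0107],81),env.observe()["position"])
```

```text
stray 0.79 [223. 261.] 8097 med [0.3792 0.2576 0.027 ] z90 0.0278 toprect [387.7 256.5] [ 24.6 103.9] 81.0
(array([-0.03,  0.  ,  0.75]), [array([ 0.03, -0.02, -0.01]), array([-3.0000e-02, -5.0000e-02,  1.7999e+02])]) [0.39068916 0.25649665 0.01818655]
```

>>> jog_arm:
  targets:
    - [0,0,0.4,0,0,0]
    - [0,0,0.6,0,0,0]
    - [0,0,0.7,0,0,0]
    - [0,0,0.7,0,0,0]
    - [0,0,0.7,0,0,0]

```text
time_s: 7.85
position: [0.3905, 0.2565, 0.012]
tool_rot: [[-0.988, 0.156, 0.0], [0.156, 0.988, 0.001], [-0.0, 0.001, -1.0]]
ft_force: [-5.2, -2.6, 23.3]
grip_width: 0.0234
gripper_force: 38.1
```

>>> jog_arm:
  targets:
    - [0,0,0,0,0,0]
    - [0,0,0,0,0,0]
    - [0,0,0,0,0,0]
    - [0,0,-0.5,0,0,0]
    - [0,0,-3,0,0,0]
    - [0,0,-6,0,0,0]
    - [0,0,-9,0,0,0]
    - [0,0,-9,0,0,0]
  hand: 0.45

```text
time_s: 8.52
position: [0.3923, 0.2572, 0.105]
tool_rot: [[-0.988, 0.156, 0.006], [0.156, 0.988, 0.003], [-0.006, 0.004, -1.0]]
ft_force: [1.5, 0.7, 0.9]
grip_width: 0.0386
gripper_force: 0.0
```

Run:
```python
from h import *
look("cassette_a","w5")
print(rows([.622,-.1017,.13],97.3),env.observe()["position"])
```

```text
cassette_a 0.81 [179. 194.] 3237 med [0.3719 0.2058 0.0197] z90 0.0206 toprect [381.4 204.3] [ 24.2 108. ] 82.0
cassette_a 0.76 [176. 318.] 3169 med [0.3886 0.3101 0.0197] z90 0.0205 toprect [398.  309.2] [ 24.4 105.2] 80.3
(array([-28.47, -31.75,  -2.92]), [array([  0.04,   0.  , -16.3 ]), array([ 0.000e+00, -5.000e-02,  1.637e+02])]) [0.39050814 0.25649041 0.10098081]
```

>>> jog_arm:
  targets:
    - [-28.5,-31.7,-4,0,0,-16.3]
    - [-28.5,-31.7,-4,0,0,-16.3]
    - [-28.5,-31.7,-4,0,0,-16.3]
    - [-28.5,-31.7,-4,0,0,-16.3]
    - [-28.5,-31.7,-4,0,0,-16.3]
    - [-28.5,-31.7,-4,0,0,-16.3]
    - [-28.5,-31.7,-4,0,0,-16.3]
    - [-28.5,-31.7,-4,0,0,-16.3]

```text
time_s: 9.28
position: [0.5651, -0.0147, 0.1286]
tool_rot: [[-0.992, -0.127, -0.005], [-0.127, 0.992, 0.001], [0.005, 0.002, -1.0]]
ft_force: [0.9, 1.2, -0.8]
grip_width: 0.0381
gripper_force: 0.0
```

Run:
```python
from h import *
W=np.load("w5.npz")["W"];m=(abs(W[...,0]-.391)<.075)&(abs(W[...,1]-.2565)<.030)&(W[...,2]>.0165)&(W[...,2]<.03)
q=W[m];print(len(q),np.percentile(q[:,2],[5,50,95]),cv2.minAreaRect((q[:,:2]*1000).astype(np.float32)))
look("bottle","w6")
print(rows([.622,-.1017,.13],97.3),env.observe()["position"])
```

```text
3560 [0.01859846 0.01971772 0.02085881] ((379.9879150390625, 261.6820983886719), (34.78669357299805, 132.5011444091797), 83.40422058105469)
bottle 0.89 [240. 155.] 1525 med [ 0.6138 -0.0974  0.0527] z90 0.0824 toprect [ 617.7 -102.5] [12.1 19.8] 9.7
bottle 0.74 [ 5. 67.] 237 med [ 0.4353 -0.1907  0.0145] z90 0.0244 toprect [ 436.2 -192.6] [ 1.8 10.8] 20.2
bottle 0.65 [316. 125.] 56 med [ 0.73   -0.1423  0.0222] z90 0.0298 toprect [ 730.  -142.4] [1.  8.6] 37.1
(array([-4.4 , -9.01, -0.14]), [array([-0.03, -0.11, -0.3 ]), array([-1.700e-01,  5.000e-02,  1.797e+02])]) [ 0.56731936 -0.01767415  0.12859126]
```

>>> jog_arm:
  targets:
    - [-2.2,-4.5,0,0,0,-0.2]
    - [-4.4,-9,0,0,0,-0.2]
    - [-4.4,-9,0,0,0,-0.2]
    - [-4.4,-9,0,0,0,-0.2]
    - [-4.4,-9,0,0,0,-0.2]
    - [-4.4,-9,0,0,0,-0.2]

```text
time_s: 9.88
position: [0.6191, -0.0953, 0.1289]
tool_rot: [[-0.991, -0.131, -0.004], [-0.131, 0.991, 0.001], [0.004, 0.002, -1.0]]
ft_force: [0.1, 0.8, -1.2]
grip_width: 0.0386
gripper_force: 0.0
```

Run:
```python
from h import *
look("bottle","w7")
print(rows([.622,-.1018,.053],97.3),env.observe()["position"])
```

```text
bottle 0.58 [198. 248.] 1275 med [ 0.6155 -0.1024  0.0706] z90 0.0831 toprect [ 621.5 -102.2] [19.  19.3] 22.0
bottle 0.46 [302. 213.] 49 med [ 0.7374 -0.1231  0.044 ] z90 0.0466 toprect [ 738.  -123.6] [8.7 2.2] 17.4
(array([-0.19, -0.71,  7.67]), [array([ 0.06, -0.16,  0.27]), array([ 2.5000e-01,  9.0000e-02, -1.7973e+02])]) [ 0.61940123 -0.09510109  0.12970879]
```

View pics/w7.png

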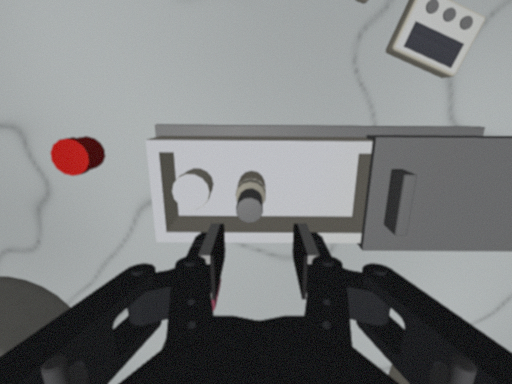

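The stray is gone from the well. The bottle cap at (248,207) is about 7 mm off the finger centre (258), so I correct for that and descend.

>>> jog_arm:
  targets:
    - [-0.2,-0.7,0,0,-0.2,0.2]
    - [-0.2,-0.7,1,0,-0.2,0.2]
    - [-0.2,-0.7,3,0,-0.2,0.2]
    - [-0.2,-0.7,5,0,-0.2,0.2]
    - [-0.2,-0.7,6.8,0,-0.2,0.2]
    - [-0.2,-0.7,7.6,0,-0.2,0.2]
    - [-0.2,-0.7,7.6,0,-0.2,0.2]
    - [-0.2,-0.7,7.6,0,-0.2,0.2]

```text
time_s: 10.65
position: [0.6229, -0.1031, 0.0542]
tool_rot: [[-0.992, -0.127, 0.002], [-0.127, 0.992, 0.001], [-0.002, 0.0, -1.0]]
ft_force: [-0.3, 0.2, 0.3]
grip_width: 0.0381
gripper_force: 0.0
```

>>> jog_arm:
  targets:
    - [0,0,0,0,0,0]
    - [0,0,0,0,0,0]
    - [0,0,0,0,0,0]
    - [0,0,0,0,0,0]
    - [0,0,0,0,0,0]
  hand: 0.1
  newtons: 30

```text
time_s: 11.07
position: [0.6234, -0.1033, 0.0552]
tool_rot: [[-0.992, -0.127, 0.004], [-0.127, 0.992, -0.0], [-0.004, -0.001, -1.0]]
ft_force: [-0.2, 1.1, 6.3]
grip_width: 0.0193
gripper_force: 29.6
```

Run:
```python
from h import *
im=env.get_image("side");s=env.observe();print(s["position"],s["grip_width"],s["gripper_force"])
t=env.get_image("top");W=cloud(t)
for nm,Wc in(("top",W),("side",cloud(im))):
    m=(abs(Wc[...,0]-.406)<.1)&(abs(Wc[...,1]+.245)<.12)&(Wc[...,2]>.075)&(Wc[...,2]<.095)
    n,l,st,c=cv2.connectedComponentsWithStats(m.astype(np.uint8))
    for i in range(1,n): print(nm,st[i][4],Wc[l==i].mean(0).round(4))
    m=(abs(Wc[...,0]-.406)<.13)&(abs(Wc[...,1]+.245)<.14)&(Wc[...,2]>.026)&(Wc[...,2]<.034)
    print(cv2.minAreaRect((Wc[m][:,:2]*1000).astype(np.float32)))
```

```text
[ 0.62344855 -0.10332105  0.05518578] 0.01944968074488093 29.613524973392487
top 44 [ 0.4257 -0.1955  0.0827]
top 49 [ 0.4041 -0.3015  0.0818]
((407.5530090332031, -244.91720581054688), (129.84507751464844, 170.36431884765625), 4.334648609161377)
side 78 [ 0.4228 -0.2     0.0822]
side 91 [ 0.4014 -0.3056  0.0825]
((404.1649169921875, -241.88780212402344), (129.87783813476562, 181.4113311767578), 4.218486785888672)
```

>>> jog_arm:
  targets:
    - [0,0,-1,0,0,0]
    - [0,0,-3,0,0,0]
    - [0,0,-5.5,0,0,0]
    - [0,0,-8,0,0,0]
    - [0,0,-10,0,0,0]
    - [0,0,-10,0,0,0]
    - [0,0,-10,0,0,0]

```text
time_s: 11.75
position: [0.6228, -0.1032, 0.1551]
tool_rot: [[-0.992, -0.127, 0.003], [-0.127, 0.992, -0.0], [-0.003, -0.001, -1.0]]
ft_force: [0.5, -1.0, -1.4]
grip_width: 0.0189
gripper_force: 29.5
```

Run:
```python
from h import *
print(rows([.375,-.247,.155],94),env.observe()["grip_width"])
```

```text
(array([ 26.41, -11.12,  -0.07]), [array([-0.02,  0.2 ,  3.3 ]), array([-3.000e-01, -4.000e-02, -1.767e+02])]) 0.018866069385190486
```

>>> jog_arm:
  targets:
    - [1.5,-0.6,0,0,0.2,0.5]
    - [4.5,-1.9,0,0,0.2,1]
    - [8,-3.4,0,0,0.2,1.5]
    - [11.5,-4.9,0,0,0.2,2]
    - [15,-6.3,0,0,0.2,2.5]
    - [18.5,-7.8,0,0,0.2,3]
    - [21.5,-9.1,0,0,0.2,3.3]
    - [24,-10.1,0,0,0.2,3.3]

```text
time_s: 12.42
position: [0.395, -0.234, 0.1525]
tool_rot: [[-0.998, -0.069, -0.004], [-0.069, 0.998, 0.002], [0.004, 0.002, -1.0]]
ft_force: [0.5, -1.3, -0.6]
grip_width: 0.0194
gripper_force: 29.5
```

>>> jog_arm:
  targets:
    - [1,-0.4,0,0,0,0]
    - [1,-0.4,0,0,0,0]
    - [1,-0.4,0,0,0,0]
    - [1,-0.4,0,0,0,0]

```text
time_s: 12.75
position: [0.3885, -0.238, 0.1533]
tool_rot: [[-0.998, -0.07, -0.002], [-0.07, 0.998, 0.001], [0.002, 0.001, -1.0]]
ft_force: [0.4, 0.1, -1.0]
grip_width: 0.0192
gripper_force: 29.5
```

Run:
```python
from h import *
print(rows([.375,-.247,.055],94),env.observe()["position"])
im=env.get_image("wrist");save(im,"w8")
```

```text
(array([ 1.39, -0.81,  9.83]), [array([ 0.05, -0.1 ,  0.04]), array([ 1.6000e-01,  8.0000e-02, -1.7996e+02])]) [ 0.38850228 -0.23804055  0.15332593]
```

View pics/w8.png

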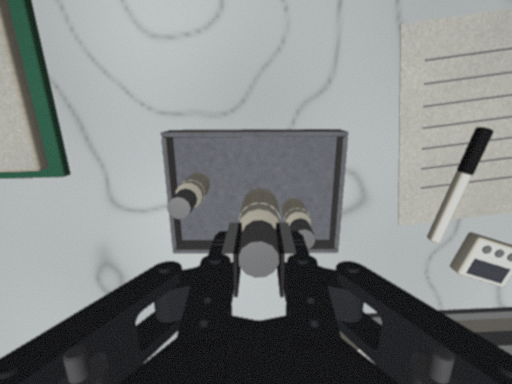

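The held bottle is upright at (260,235). The carrier's bottles are at (185,195) and (298,222), and the target spot between and nearer the robot is free.

>>> jog_arm:
  targets:
    - [1.4,-0.8,0,0,0,0]
    - [1.4,-0.8,1,0,0,0]
    - [1.4,-0.8,3.5,0,0,0]
    - [1.4,-0.8,6,0,0,0]
    - [1.4,-0.8,8.3,0,0,0]
    - [1.4,-0.8,9.3,0,0,0]
    - [1.4,-0.8,9.3,0,0,0]
    - [1.4,-0.8,9.3,0,0,0]

```text
time_s: 13.47
position: [0.3748, -0.247, 0.0605]
tool_rot: [[-0.997, -0.071, -0.002], [-0.071, 0.997, 0.001], [0.002, 0.001, -1.0]]
ft_force: [0.3, 0.8, -0.1]
grip_width: 0.0188
gripper_force: 29.5
```

>>> jog_arm:
  targets:
    - [0,0,0.2,0,0,0]
    - [0,0,0.3,0,0,0]
    - [0,0,0.4,0,0,0]
    - [0,0,0.4,0,0,0]
    - [0,0,0.4,0,0,0]

```text
time_s: 13.88
position: [0.3743, -0.2476, 0.0569]
tool_rot: [[-0.998, -0.07, -0.001], [-0.07, 0.998, -0.0], [0.001, -0.0, -1.0]]
ft_force: [-0.2, -0.3, 0.0]
grip_width: 0.019
gripper_force: 29.5
```

>>> jog_arm:
  targets:
    - [0,0,0.1,0,0,0]
    - [0,0,0.2,0,0,0]
    - [0,0,0.2,0,0,0]
    - [0,0,0.2,0,0,0]

```text
time_s: 14.22
position: [0.3743, -0.2477, 0.0552]
tool_rot: [[-0.998, -0.07, -0.001], [-0.07, 0.998, -0.001], [0.001, -0.001, -1.0]]
ft_force: [-0.6, 0.6, 6.1]
grip_width: 0.0188
gripper_force: 30.3
```

Contact at 6 N; release gently and rise.

>>> jog_arm:
  targets:
    - [0,0,0,0,0,0]
    - [0,0,0,0,0,0]
    - [0,0,0,0,0,0]
    - [0,0,0,0,0,0]
    - [0,0,-1,0,0,0]
    - [0,0,-3,0,0,0]
    - [0,0,-6,0,0,0]
    - [0,0,-9,0,0,0]
  hand: 0.4

```text
time_s: 14.88
position: [0.3739, -0.2471, 0.1453]
tool_rot: [[-0.998, -0.07, -0.003], [-0.07, 0.998, 0.002], [0.003, 0.002, -1.0]]
ft_force: [-0.5, 0.1, 0.1]
grip_width: 0.034
gripper_force: 0.0
```

Run:
```python
from h import *
look("bottle","w9")
print(rows([.6067,.0168,.15],97.3),env.observe()["grip_width"])
```

```text
bottle 0.86 [222. 305.] 284 med [ 0.412  -0.1975  0.0255] z90 0.0471 toprect [ 413.  -193.6] [12.4  2.7] 71.3
bottle 0.84 [188. 258.] 1052 med [ 0.3661 -0.2475  0.0723] z90 0.0831 toprect [ 371.9 -246.9] [19. 19.] 3.7
bottle 0.67 [214. 198.] 1318 med [ 0.396  -0.3002  0.0607] z90 0.0829 toprect [ 402.1 -303.3] [19.  19.4] 48.8
(array([-24.91,  24.89,  -0.24]), [array([-0.35,  0.17, -3.3 ]), array([  0.26,   0.54, 176.7 ])]) 0.03433332143641872
```

>>> jog_arm:
  targets:
    - [-2,2,-1,0,0,-1]
    - [-5,5,-1,0,0,-2]
    - [-8,8,-1,0,0,-3.3]
    - [-11,11,-1,0,0,-3.3]
    - [-14,14,-1,0,0,-3.3]
    - [-17,17,-1,0,0,-3.3]
    - [-20,20,-1,0,0,-3.3]
    - [-23,23,-1,0,0,-3.3]

```text
time_s: 15.65
position: [0.5851, -0.004, 0.1534]
tool_rot: [[-0.992, -0.127, -0.003], [-0.127, 0.992, 0.0], [0.003, 0.001, -1.0]]
ft_force: [0.5, -1.1, -0.0]
grip_width: 0.0344
gripper_force: 0.0
```

>>> jog_arm:
  targets:
    - [-3,3,0,0,0,0]
    - [-3,3,0,0,0,0]
    - [-3,3,0,0,0,0]
    - [-3,3,0,0,0,0]

```text
time_s: 15.98
position: [0.6096, 0.0273, 0.1533]
tool_rot: [[-0.992, -0.127, -0.004], [-0.127, 0.992, 0.0], [0.004, 0.001, -1.0]]
ft_force: [-0.4, -0.5, 0.0]
grip_width: 0.034
gripper_force: 0.0
```

Run:
```python
from h import *
look("cover","w10")
W=np.load("w10.npz")["W"];m=(abs(W[...,0]-.607)<.04)&(abs(W[...,1]-.017)<.025)&(W[...,2]>.07)&(W[...,2]<.078)
q=W[m];print(len(q),cv2.minAreaRect((q[:,:2]*1000).astype(np.float32)))
print(rows([.6067,.0168,.057],97.3),env.observe()["position"])
```

```text
cover 0.56 [177. 334.] 23117 med [0.5914 0.0961 0.0512] z90 0.0521 toprect [596.7  96. ] [100.5 200.6] 7.2
cover 0.23 [ 29. 471.] 3916 med [0.4468 0.2089 0.0115] z90 0.0126 toprect [439.2 210.4] [93.7 46.3] 80.9
680 ((606.1896362304688, 16.37133026123047), (49.893394470214844, 9.600541114807129), 6.763879299163818)
(array([ 0.38, -0.92,  9.7 ]), [array([ 0.02, -0.15, -0.09]), array([-2.3000e-01, -4.0000e-02,  1.7991e+02])]) [0.60955973 0.02642943 0.15403294]
```

>>> jog_arm:
  targets:
    - [0.4,-0.95,0,0,-0.1,0]
    - [0.4,-0.95,2,0,-0.1,0]
    - [0.4,-0.95,5,0,-0.1,0]
    - [0.4,-0.95,8,0,-0.1,0]
    - [0.4,-0.95,9.5,0,-0.1,0]
    - [0.4,-0.95,9.5,0,-0.1,0]
    - [0.4,-0.95,9.5,0,-0.1,0]
    - [0.4,-0.95,9.5,0,-0.1,0]

```text
time_s: 16.75
position: [0.6079, 0.0167, 0.0609]
tool_rot: [[-0.992, -0.126, 0.002], [-0.126, 0.992, -0.0], [-0.002, -0.0, -1.0]]
ft_force: [0.3, 0.6, 0.8]
grip_width: 0.0347
gripper_force: 0.0
```

>>> jog_arm:
  targets:
    - [0,0,0,0,0,0]
    - [0,0,0,0,0,0]
    - [0,0,0,0,0,0]
    - [0,0,0,0,0,0]
  hand: 0.02
  newtons: 20

```text
time_s: 17.08
position: [0.6078, 0.0173, 0.0607]
tool_rot: [[-0.992, -0.127, 0.002], [-0.127, 0.992, -0.0], [-0.002, -0.001, -1.0]]
ft_force: [-1.3, -1.8, 6.7]
grip_width: 0.0095
gripper_force: 25.6
```

Run:
```python
from h import *
s=env.observe();p=np.array(s["position"]);a=np.radians(7.2);d=np.array([np.sin(a),-np.cos(a),0])
# tray -y end from jar/stray geometry: travel = distance of the leading edge from the tray's end
W=np.load("w2.npz")["W"];e=np.array([-np.sin(a),np.cos(a)])
c=np.array([.5967,.096]);q=W[...,:2]-c;t=q@e;x=q@np.array([np.cos(a),np.sin(a)])
m=(W[...,2]>.042)&(W[...,2]<.048)&(abs(x)<.047)&(t<-.1)&(t>-.35);print("tray end",np.percentile(t[m],[0.5,1,5]))
print(p,s["grip_width"],s["gripper_force"],rows(p+.18*d))
```

```text
tray end [-0.28533096 -0.28506142 -0.28315447]
[0.60783167 0.01734732 0.06066257] 0.009459549082675907 25.57044267654419 [ 3.0e-02 -1.8e+01  1.0e-02]
```

>>> jog_arm:
  targets:
    - [0,-1,0,0,0,0]
    - [0,-3,0,0,0,0]
    - [0,-5.5,0,0,0,0]
    - [0,-8,0,0,0,0]
    - [0,-10.5,0,0,0,0]
    - [0,-13,0,0,0,0]
    - [0,-15.5,0,0,0,0]
    - [0,-17,0,0,0,0]

```text
time_s: 17.75
position: [0.6292, -0.153, 0.0606]
tool_rot: [[-0.992, -0.126, 0.001], [-0.126, 0.992, 0.0], [-0.001, -0.0, -1.0]]
ft_force: [-2.4, 3.3, 8.2]
grip_width: 0.0092
gripper_force: 25.8
```

>>> jog_arm:
  targets:
    - [0,-0.3,0,0,0,0]
    - [0,-0.5,0,0,0,0]
    - [0,-0.5,0,0,0,0]
    - [0,-0.5,0,0,0,0]

```text
time_s: 18.08
position: [0.6297, -0.1569, 0.0607]
tool_rot: [[-0.992, -0.127, 0.001], [-0.127, 0.992, -0.001], [-0.001, -0.002, -1.0]]
ft_force: [-2.4, -2.4, 7.2]
grip_width: 0.0096
gripper_force: 25.6
```

Run:
```python
from h import *
s=env.observe();p=np.array(s["position"]);print(p,np.linalg.norm(p[:2]-[.60783,.01735]),s["ft_force"],s["grip_width"])
look("cover","w11")
```

```text
[ 0.62969727 -0.15687964  0.06067231] 0.1755965391976269 [-2.36322079 -2.40285217  7.20372292] 0.009586064773623613
cover 0.96 [207. 384.] 39283 med [ 0.6071 -0.0834  0.0511] z90 0.0521 toprect [619.5 -85.7] [101.  184.4] 7.1
```

Moving well, 175.6 mm so far. Now small steps until it meets the stop.

>>> jog_arm:
  targets:
    - [0,-0.3,0,0,0,0]
    - [0,-0.6,0,0,0,0]
    - [0,-0.8,0,0,0,0]
    - [0,-0.8,0,0,0,0]
    - [0,-0.8,0,0,0,0]

```text
time_s: 18.6
position: [0.6306, -0.1642, 0.0606]
tool_rot: [[-0.992, -0.127, 0.001], [-0.127, 0.992, -0.001], [-0.001, -0.001, -1.0]]
ft_force: [-3.8, 0.1, 7.4]
grip_width: 0.0094
gripper_force: 25.7
```

>>> jog_arm:
  targets:
    - [0,-0.1,0,0,0,0]
    - [0,-0.2,0,0,0,0]
    - [0,-0.2,0,0,0,0]
    - [0,-0.2,0,0,0,0]

```text
time_s: 18.93
position: [0.6309, -0.1659, 0.0607]
tool_rot: [[-0.992, -0.127, 0.001], [-0.127, 0.992, -0.0], [-0.001, -0.0, -1.0]]
ft_force: [-3.8, 0.4, 7.0]
grip_width: 0.0094
gripper_force: 25.7
```

>>> jog_arm:
  targets:
    - [0,-0.1,0,0,0,0]
    - [0,-0.2,0,0,0,0]
    - [0,-0.2,0,0,0,0]
    - [0,-0.2,0,0,0,0]

```text
time_s: 19.27
position: [0.631, -0.1673, 0.0606]
tool_rot: [[-0.992, -0.127, 0.0], [-0.127, 0.992, 0.001], [-0.001, 0.001, -1.0]]
ft_force: [-3.5, 3.3, 7.4]
grip_width: 0.0093
gripper_force: 25.8
```

>>> jog_arm:
  targets:
    - [0,-0.1,0,0,0,0]
    - [0,-0.15,0,0,0,0]
    - [0,-0.15,0,0,0,0]
    - [0,-0.15,0,0,0,0]

```text
time_s: 19.6
position: [0.631, -0.1673, 0.0606]
tool_rot: [[-0.992, -0.128, -0.0], [-0.128, 0.992, 0.003], [-0.0, 0.003, -1.0]]
ft_force: [-4.5, 8.8, 9.9]
grip_width: 0.0091
gripper_force: 26.0
```

It has met the stop: no motion and the force is rising, after 186 mm of travel as expected. Release.

>>> jog_arm:
  targets:
    - [0,0,0,0,0,0]
    - [0,0,0,0,0,0]
    - [0,0,0,0,0,0]
    - [0,0,-1,0,0,0]
    - [0,0,-4,0,0,0]
    - [0,0,-8,0,0,0]
    - [0,0,-12,0,0,0]
    - [0,0,-16,0,0,0]
  hand: 0.4

```text
time_s: 20.27
position: [0.6309, -0.1695, 0.2219]
tool_rot: [[-0.992, -0.127, 0.0], [-0.127, 0.992, 0.0], [-0.0, 0.0, -1.0]]
ft_force: [0.0, -0.2, -0.2]
grip_width: 0.0345
gripper_force: 0.0
```

>>> jog_arm:
  targets:
    - [6,8,-6,0,0,0]
    - [6,8,-6,0,0,0]
    - [6,8,-6,0,0,0]
    - [6,8,-6,0,0,0]
    - [6,8,-6,0,0,0]
    - [6,8,-6,0,0,0]

```text
time_s: 20.77
position: [0.5617, -0.0981, 0.2792]
tool_rot: [[-0.992, -0.127, -0.0], [-0.127, 0.992, 0.0], [0.0, 0.0, -1.0]]
ft_force: [1.3, -0.5, -0.7]
grip_width: 0.0342
gripper_force: 0.0
```

Run:
```python
from h import *
look("cover bottle cassette_a","w12")
t=env.get_image("top");cv2.imwrite("pics/end.png",cv2.cvtColor(cv2.resize(t["frame"][130:330,100:420],(800,500),interpolation=cv2.INTER_CUBIC),cv2.COLOR_RGB2BGR))
a=np.radians(7.2);print("expected centre",np.array([.5967,.096])+.1855*np.array([np.sin(a),-np.cos(a)]))
```

```text
cover 0.82 [197. 263.] 9205 med [ 0.6122 -0.0884  0.0512] z90 0.0523 toprect [619.3 -88. ] [100.  200.2] 7.2
bottle 0.78 [ 12. 109.] 878 med [ 0.4082 -0.2948  0.0498] z90 0.0819 toprect [ 409.1 -302. ] [ 7.5 19.1] 9.7
bottle 0.67 [ 40. 331.] 886 med [ 0.3939 -0.0217  0.0116] z90 0.0129 toprect [398.4 -21.6] [ 13.1 109.4] 80.6
bottle 0.63 [ 45. 194.] 637 med [ 0.428  -0.1918  0.065 ] z90 0.0833 toprect [ 424.8 -196.4] [17.8 17.7] 54.2
bottle 0.6 [  7. 162.] 182 med [ 0.3843 -0.241   0.0225] z90 0.0378 toprect [ 384.7 -244.4] [ 2.3 15.4] 9.4
cassette_a 0.7 [ 60. 495.] 1483 med [0.3911 0.1989 0.0196] z90 0.0208 toprect [383.4 202.7] [ 25.4 108.2] 83.1
expected centre [ 0.61994931 -0.08803728]
```

View pics/end.png

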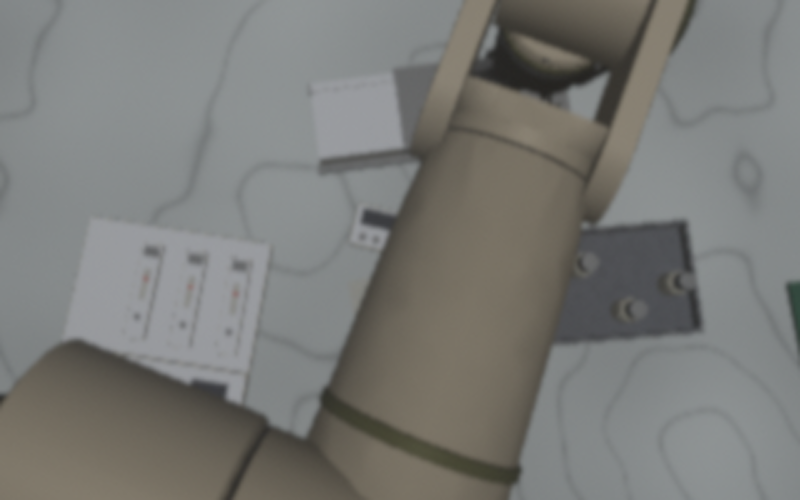

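View pics/w12.png

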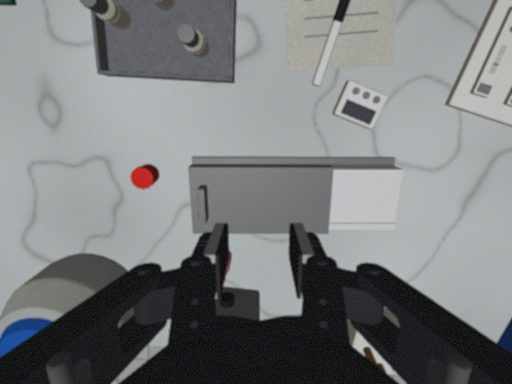

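Three parallel cassettes lie on the plate (145, 190 and 235). Three bottles stand in the carrier, and the cover reaches the tray's end (190,195 in the wrist view).

```bash
python3 -c "
from rig import env
print(env.close_job())"
```

```text
the job is handed in; nothing more can be done
None
```

The job is done and handed in: the cassette lies flat and parallel between the other two on the plate, the bottle stands upright in the carrier, and the cover was then slid shut against its stop, about 21 s in all.

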